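# Fold down the sprung rest and stand the specimen jar on it

## Robot

A 6-joint arm with a two-finger parallel gripper is mounted at the origin on the work surface. World frame = base frame: x ahead of the robot, y to its left, z up, the work surface at z = 0. Lengths are in m, angles in degrees, forces in N, time in s.
With the tool pointing down it reaches from about 0.25 to 0.725 m from the base axis. Payload 9.7 kg.
Tool frame: the origin (TCP) lies midway between the tips of the shut fingers; the grasp point (between the pads) lies 19 mm behind it; z points along the fingers, y is the direction in which the jaws open and shut (so a half turn about z gives the same grasp; the last joint's range is limited). The gripper opens to 85 mm and grips with 20 to 120 N. Pads are 22 mm wide; open, the fingers measure 114 mm over their backs; the gripper's body (76 mm by 85 mm) begins 54 mm behind the grasp point. The pads swing forward as they close: fully open they stand 13 mm farther back than shut.
Start: joints at [70.417, 4.979, 10.078, 95.1, 0, 90], TCP at [0.184, 0.518, 0.231] pointing down, gripper open.
Joint ranges: [-179.16, 179.16], [-48.56, 103.87], [-65.8, 70.77], [-126.05, 130.52], [-82.76, 87.17], [-180, 180]. Speed limits (degrees/s): [127.2, 127.2, 147.25, 180, 180, 180].

## Interface

Orientations are given as [roll, pitch, yaw] about the fixed x, y, z axes, in that order (R = Rz(yaw) Ry(pitch) Rx(roll)).
In Python, from workcell import get_obs, camera, get_calibration, job_done gives the robot as it stands.
- The arm moves only by the tool play_rows, never from a script. Its argument "commands" is text: rows parted by semicolons, each of 5 numbers parted by spaces: the opening, from 0 (shut) to 1 (fully open), then the shift along the world's x, y, z in mm, then the turn about the world's z in degrees. A call has 1 to 10 rows; each row is the pose to reach, as a shift and turn from the pose commanded when the call began; what a row does not reach only later rows make up. A row lasts 1/12 s, in which the tool goes at most 41.7 mm and 7.16 degrees, less where a joint would pass 70% of its speed; a pose out of reach is approached as far as the arm can. A call with a gripper value outside its range is refused whole. The fingers move at their own pace and stop on an object; "force" is the grip in N (left out, the last holds). Time passes only in rows, so rows that repeat a pose let the fingers close. It gives the time, the measured TCP pose, the force and the opening at its end, in the units of the state.
- get_obs(): the state, without advancing time (a new reading comes with each control period).
- camera(name): name is "side" or "top" or "wrist"; returns the picture (400x640x3 uint8, red, green, blue); there is no depth.
- get_calibration(name): a dict with "fx", "fy", "cx", "cy" (pixels), "eye" and "attitude" of the camera in the world; the wrist camera has in their place "mount" (4x4, takes a point from camera to tool coordinates, whose origin is the TCP and whose axes are the flange's). Camera axes: x right, y down, z forward; pixel columns grow to the right and rows downward; lengths in m; the calibration is good to about 2 mm. A picture is of the moment at which its call begins: read the wrist's pose just before it. get_calibration takes no time and is no camera call.
- job_done(): hands the job in, once; it reports no verdict.
The state is a dict: "time": time; "q": joint angles; "qd": joint speeds; "joint_efforts": joint torques, N m; "ee_pos": TCP position; "tcp_rot": TCP orientation; "wrist_force": force on the tool from outside, world axes, zero at the start; "torque": the same for the moment, N m; "opening": finger opening in m.
Only numpy, scipy, OpenCV 4.12 (cv2) and the standard library are available. Lean on these libraries where they do the work, as an engineer would, in place of code of your own. Each camera call takes 0.05 s, during which the arm holds its last target.

## Task

Fold the sprung rest on the white stand down until it snaps over and stays level by itself, then set the squat glass specimen jar upright on it, inside its rim, and let go. Be gentle: do not force the rest against its stop and do not bang or press the jar onto it. Leave everything else on the counter where it is.

Things in the scene. Friction and masses are not known exactly. Their poses are not given: they have to be found in the camera images.
- stand: White metal stand screwed to the counter: base plate 250 (x) by 130 (y) by 10 mm; at its x = +92 mm an aluminium post 22 by 40 mm, top 165 mm above the counter. Origin on the counter under the hinge line of the rest, z up; -x is the side to which the rest folds down. The hinge line runs along y. Two carriage cheeks run from the hinge back to the post, 5 mm higher than the hinge line.
- hinge_nominal (a point): A point fixed to the stand, 110 mm above the counter: the hinge's NOMINAL place. The carriage with the hinge is clamped on the post at a different height every time, so the true hinge lies up to 20 mm above or below this point (same x, y). The true height is not among the readings: find it by touch or by eye.
- rest (a joint): Angle of the rest, rad. 0 = parked, straight up from the hinge; it folds over to the stand's -x; 1.571 = level stop. A spring strut drives it up to the parked stop until about 1.43 (dead centre); past that it snaps to the level stop by itself and stays. Turning it takes up to 0.8 N m (8 N at 100 mm from the hinge), most near 0.6 rad. More than 20 N from the gripper bends it.
- tray_nominal (a point): Where the middle of the rest's tray face would be, level, if the hinge were at its nominal height (70 mm to -x of the hinge, 113 mm up; true height +-20 mm). The rest: steel plate 90 mm wide (y), 130 long from the hinge line, 6 thick, centred on it. Tray face: up when level, to +x when parked. Rim 6 mm high, 5 thick, on both sides and the free end.
- jar_mid (a point): Centre (half-way up, 30 mm above its underside) of the loose squat specimen jar: clear glass, 52 mm diameter, flat white screw lid 54 mm diameter and 13 mm high; 60 mm tall in all, 90 to 180 g. Of the three round vessels standing close together it is the lowest. Its z is the jar's axis. More than 25 N against the rest may crack it.
- tall_bottle: bystander: clear bottle with white cap, 54 mm wide, 125 mm tall, origin under its centre
- cup: bystander: open steel cup, 68 mm wide at the rim, 75 mm tall, origin under its centre
- spray: bystander: pump spray bottle, 62 mm wide, about 197 mm tall, origin under its centre
- sharps_bin: bystander: round lidded waste bin, 142 mm wide, 132 mm tall, origin under its centre
- scissors_case: bystander: flat steel instrument case, 40 x 170 x 22 mm, origin under its centre
Things that resemble listed ones, but are neither listed nor needed, are in the scene too. What is shaped like the part that bears jar_mid but orange is not meant.

How it is judged:
By the outcome, as a careful person would: the job done as asked, in the order asked, and still so for the second after the job is handed in, with the robot touching nothing.
It also fails if it takes over 72 s, if anything falls off the work surface, if the arm or the gripper's body presses on something with over 40 N, if the wrist force passes 120 N, or if a joint passes its speed limit or range.

## Working session

There is one attempt and no reset: what is moved stays moved. The work goes in short steps, Python scripts to look and compute and a tool call to move; the robot and the scene stay as the last step left them, time stands still between calls to the robot, and variables do not carry over. Pictures are saved under pics/ and viewed, and the job is handed in when it is done.

Besides the shell and the picture viewer there is one more tool, called after ">>>" by a JSON object that holds its "name" and its "arguments". play_rows: Moves the arm, as the interface text tells. Its arguments: {"type":"object","properties":{"commands":{"type":"string"},"force":{"type":"number"}},"required":["commands"]}

```bash
mkdir -p pics; ls
python3 - <<'E'
from workcell import *
import cv2
o=get_obs();print(o)
for n in("side","top","wrist"):
    c=get_calibration(n);print(n,c)
    cv2.imwrite(f"pics/{n}0.png",camera(n)[:,:,::-1])
E
```

```text
pics
{'time': 0.0, 'q': array([ 7.04147695e+01,  5.01252799e+00,  1.00314060e+01,  9.51010551e+01,
       -6.20245689e-05,  8.99993221e+01]), 'qd': array([ 0.09046388,  0.08484922, -0.0701062 ,  0.09682494,  0.04300962,
       -0.10591983]), 'joint_efforts': array([ 3.47617126e-03, -5.20392931e+01,  4.64799750e+01,  1.64512015e-02,
        1.61510720e-04,  4.92988647e-06]), 'ee_pos': array([0.18427881, 0.51793655, 0.23054209]), 'tcp_rot': array([-1.79917823e+02,  6.10522784e-05,  1.60415447e+02]), 'wrist_force': array([ 0.32902407, -0.88269128,  0.17201051]), 'torque': array([-0.00094568,  0.00293907, -0.01670518]), 'opening': 0.08551229962442815}
side {'fx': 449.4238575401474, 'fy': 449.4238575401474, 'cx': 316.9240240279034, 'cy': 199.01998125310763, 'eye': array([0.25818146, 1.10370711, 1.01254971]), 'attitude': array([-128.21053404,    0.90536916, -167.89329183])}
top {'fx': 491.9917334601368, 'fy': 491.9917334601368, 'cx': 312.52019036312686, 'cy': 193.3318134601447, 'eye': array([ 0.39204188, -0.02623061,  1.76800362]), 'attitude': array([-175.65577763,    0.39400799,  -90.55318376])}
wrist {'fx': 328.75611639065613, 'fy': 328.75611639065613, 'cx': 321.21685959474354, 'cy': 202.76698150867895, 'mount': array([[ 8.48969014e-04, -9.45652412e-01, -3.25178096e-01,
         8.36275443e-02],
       [ 9.99999481e-01,  6.19538241e-04,  8.09097363e-04,
         2.75655640e-04],
       [-5.63664607e-04, -3.25178614e-01,  9.45652447e-01,
        -1.42463245e-01],
       [ 0.00000000e+00,  0.00000000e+00,  0.00000000e+00,
         1.00000000e+00]])}
```

View pics/side0.png

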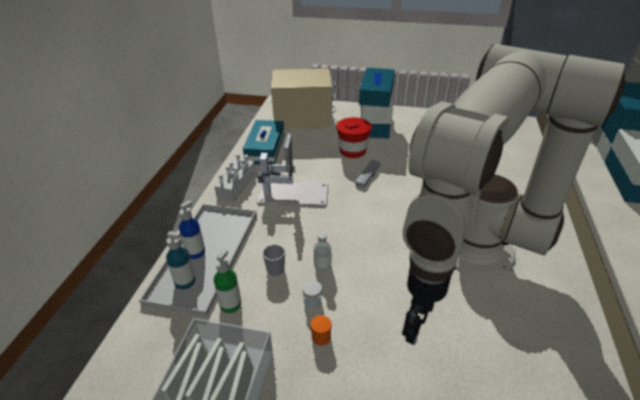

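View pics/top0.png

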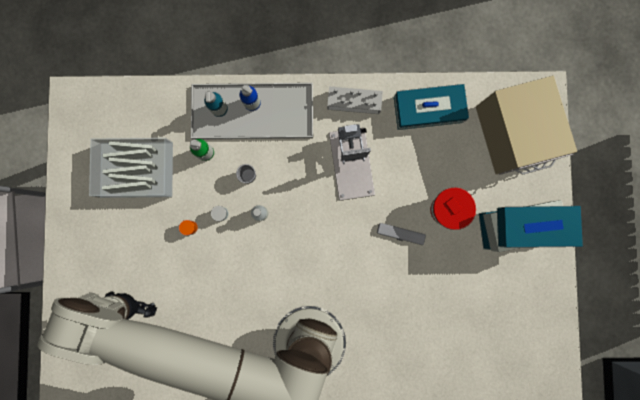

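View pics/wrist0.png

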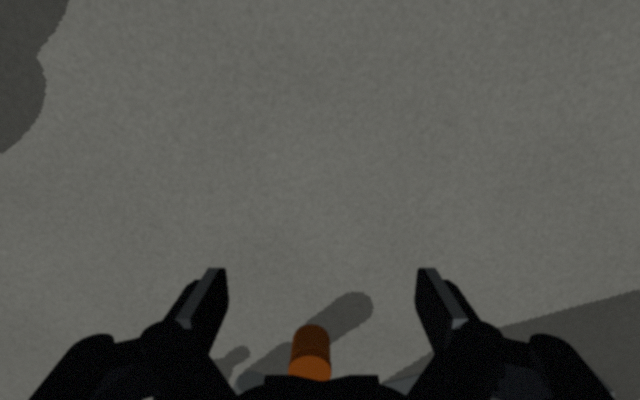

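Run:
```python
import cv2
a=cv2.imread("pics/top0.png");b=cv2.imread("pics/side0.png")
cv2.imwrite("pics/topc1.png",cv2.resize(a[110:210,310:400],None,fx=6,fy=6,interpolation=cv2.INTER_CUBIC))
cv2.imwrite("pics/topc2.png",cv2.resize(a[150:250,170:280],None,fx=6,fy=6,interpolation=cv2.INTER_CUBIC))
cv2.imwrite("pics/sidec1.png",cv2.resize(b[120:220,230:340],None,fx=6,fy=6,interpolation=cv2.INTER_CUBIC))
cv2.imwrite("pics/sidec2.png",cv2.resize(b[225:355,255:355],None,fx=4.5,fy=4.5,interpolation=cv2.INTER_CUBIC))
```

```text
(no output)
```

View pics/topc1.png

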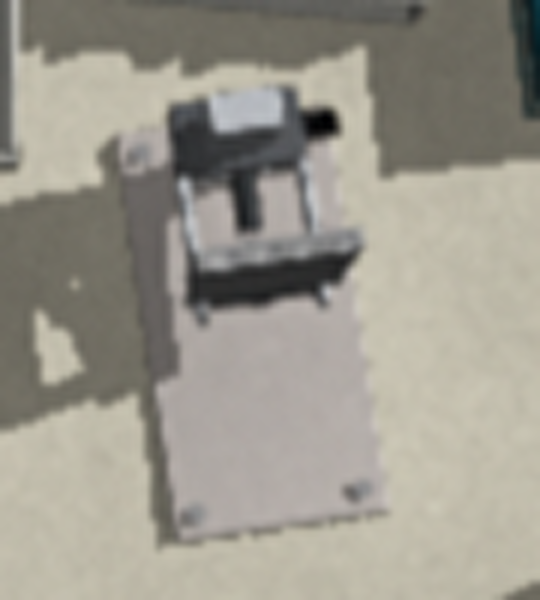

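View pics/topc2.png

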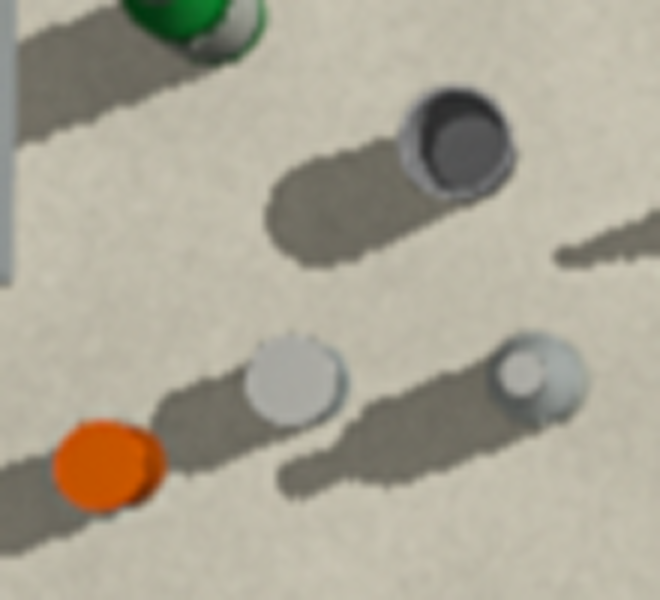

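View pics/sidec1.png

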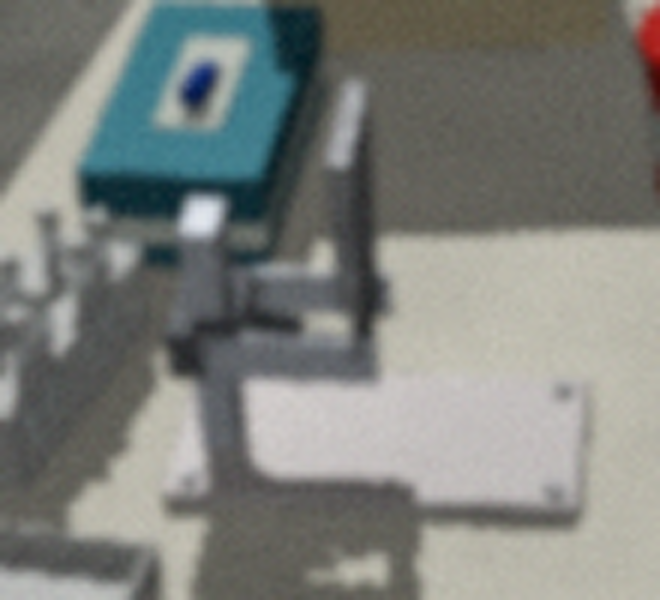

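View pics/sidec2.png

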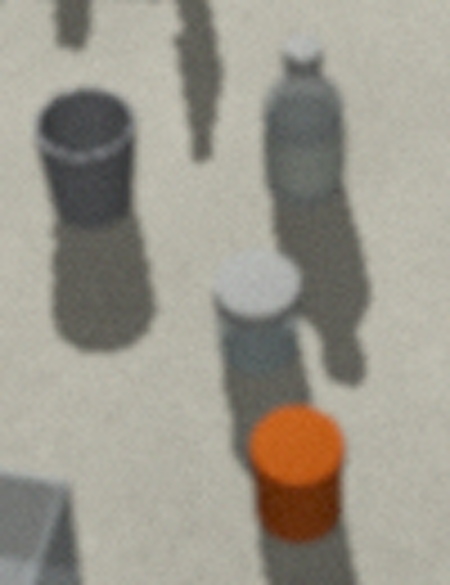

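```bash
cat > h.py <<'E'
import numpy as np
from scipy.spatial.transform import Rotation as R
from workcell import *
def cam(n,obs=None):
    c=get_calibration(n);K=np.array([c['fx'],c['fy'],c['cx'],c['cy']])
    if n=='wrist':
        o=obs; T=np.eye(4);T[:3,:3]=R.from_euler('xyz',o['tcp_rot'],degrees=True).as_matrix();T[:3,3]=o['ee_pos']
        M=T@c['mount'];return K,M[:3,:3],M[:3,3]
    return K,R.from_euler('xyz',c['attitude'],degrees=True).as_matrix(),np.array(c['eye'])
def ray(C,uv):
    K,A,e=C;d=A@np.array([(uv[0]-K[2])/K[0],(uv[1]-K[3])/K[1],1]);return e,d/np.linalg.norm(d)
def onz(C,uv,z):
    e,d=ray(C,uv);return e+d*(z-e[2])/d[2]
def tri(C1,u1,C2,u2):
    e1,d1=ray(C1,u1);e2,d2=ray(C2,u2)
    s=np.linalg.lstsq(np.c_[d1,-d2],e2-e1,rcond=None)[0]
    p,q=e1+s[0]*d1,e2+s[1]*d2;return (p+q)/2,np.linalg.norm(p-q)
def proj(C,p):
    K,A,e=C;c=A.T@(np.asarray(p)-e);return np.array([K[0]*c[0]/c[2]+K[2],K[1]*c[1]/c[2]+K[3]])
E
python3 - <<'E'
from h import *
np.set_printoptions(precision=4,suppress=True)
T=cam('top');S=cam('side')
t=lambda x,y:(310+x/6-.4,110+y/6-.4)
s=lambda x,y:(230+x/6-.4,120+y/6-.4)
print('plate top', [onz(T,t(*p),.01) for p in [(178,538),(385,510),(122,135)]])
print('plate side',[onz(S,s(*p),.01) for p in [(580,382),(577,510),(165,495)]])
print('jar top',onz(T,(170+293/6-.4,150+380/6-.4),.06),'side',onz(S,(255+258/4.5-.4,225+285/4.5-.4),.06))
print('post', onz(T,t(245,110),.165),onz(S,s(202,217),.165))
for a,b in [((195,258),(340,163)),((360,237),(355,85))]:print('rest edge',tri(T,t(*a),S,s(*b)))
E
```

```text
plate top [array([ 0.5034, -0.1109,  0.01  ]), array([ 0.5189, -0.2346,  0.01  ]), array([ 0.7472, -0.0806,  0.01  ])]
plate side [array([ 0.5263, -0.239 ,  0.01  ]), array([ 0.5033, -0.113 ,  0.01  ]), array([ 0.7479, -0.0801,  0.01  ])]
jar top [0.4569 0.3119 0.06  ] side [0.4576 0.3112 0.06  ]
post [ 0.729  -0.1436  0.165 ] [ 0.7319 -0.1491  0.165 ]
rest edge (array([ 0.6352, -0.1112,  0.2356]), np.float64(0.0015529044687432973))
rest edge (array([ 0.6477, -0.1975,  0.2339]), np.float64(0.002559831013329819))
```

Candidates for the jar in the top view: the white-lidded clear jar (219,214), the orange jar (188,228, a decoy), the tall bottle (259,212) and the cup (246,174). I choose the white-lidded one: the close crop shows a clear body with a flat white lid, and it is the lowest of the three. I move towards the stand first.

>>> {"name": "play_rows", "arguments": {"commands": "0 0 0 40 4; 0 0 0 80 9; 0 20 -40 100 14; 0 160 -340 100 27; 0 160 -340 100 27; 0 160 -340 100 27; 0 160 -340 100 27; 0 160 -340 100 27; 0 160 -340 100 27; 0 160 -340 100 27", "force": 20}}

```text
time: 0.98
ee_pos: [0.3246, 0.2188, 0.3309]
tcp_rot: [180.0, 0.0, -172.6]
wrist_force: [1.6, 0.4, 0.4]
opening: -0.0001
```

>>> {"name": "play_rows", "arguments": {"commands": "0 156 -348 0 0; 0 156 -348 0 0; 0 156 -348 0 0; 0 156 -348 0 0; 0 156 -348 0 0; 0 156 -348 0 0; 0 156 -348 0 0; 0 156 -348 0 0; 0 156 -348 0 0; 0 156 -348 0 0"}}

```text
time: 1.82
ee_pos: [0.482, -0.1322, 0.3289]
tcp_rot: [-180.0, -0.1, -172.8]
wrist_force: [0.3, -0.5, 0.1]
opening: 0.0003
```

Run:
```python
from h import *
import cv2
o=get_obs();print(o['q'],o['ee_pos'],o['tcp_rot'],o['time'],o['wrist_force'])
cv2.imwrite("pics/w1.png",camera('wrist')[:,:,::-1])
C=cam('wrist',o);np.savez('w1.npz',K=C[0],A=C[1],e=C[2])
```

```text
[-1.52986412e+01  1.64200549e+00  1.77112650e+01  1.06175865e+02
 -6.39746480e-02 -2.24980068e+01] [ 0.4819817 -0.1321729  0.3289213] [-1.79981687e+02 -1.22972141e-01 -1.72800595e+02] 1.8167 [ 0.31972143 -0.53760674  0.10925189]
```

View pics/w1.png

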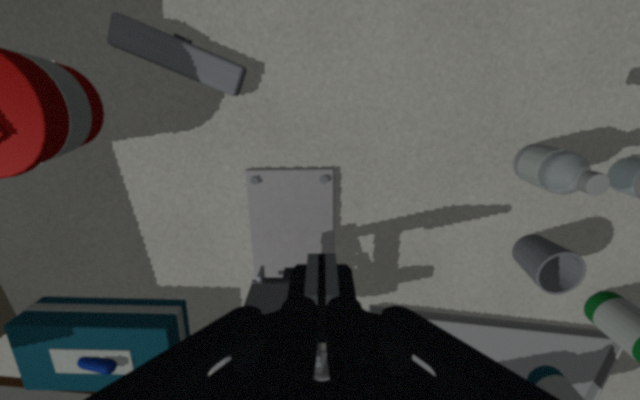

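The wrist view shows the stand's plate with its near edge at (248..334,168). The fingers hide the rest, so I shift sideways and back for a clear view.

>>> {"name": "play_rows", "arguments": {"commands": "0 40 20 0 0; 0 100 50 0 0; 0 140 80 0 0; 0 140 80 0 0; 0 140 80 0 0; 0 140 80 0 0; 0 140 80 0 0; 0 140 80 0 0"}}

```text
time: 2.53
ee_pos: [0.6196, -0.0473, 0.332]
tcp_rot: [-180.0, 0.1, -172.6]
wrist_force: [-0.4, -0.7, 0.2]
opening: 0.0002
```

Run:
```python
from h import *
import cv2
np.set_printoptions(precision=4,suppress=True)
W=np.load('w1.npz');C=(W['K'],W['A'],W['e'])
print([onz(C,p,.01) for p in [(247.5,167.5),(334,167)]])
o=get_obs();print(o['ee_pos'],o['tcp_rot'],o['time'],o['wrist_force'])
cv2.imwrite("pics/w2.png",camera('wrist')[:,:,::-1])
C=cam('wrist',o);np.savez('w2.npz',K=C[0],A=C[1],e=C[2])
```

```text
[array([ 0.5163, -0.2339,  0.01  ]), array([ 0.4999, -0.1112,  0.01  ])]
[ 0.6196 -0.0473  0.332 ] [-179.9826    0.0589 -172.5865] 2.5333 [-0.4097 -0.6886  0.1649]
```

View pics/w2.png

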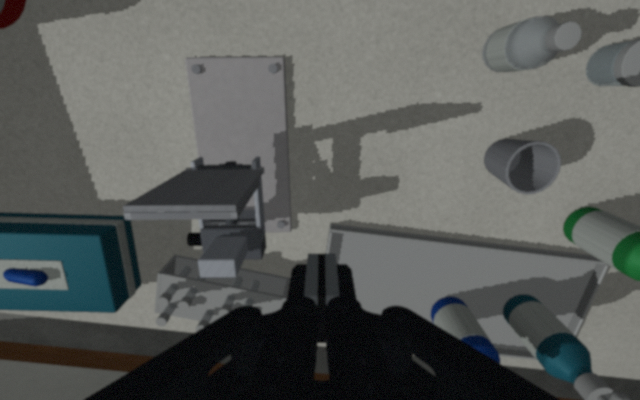

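Run:
```python
import cv2
a=cv2.imread("pics/w2.png")
cv2.imwrite("pics/w2c.png",cv2.resize(a[145:285,115:295],None,fx=4.2,fy=4.2,interpolation=cv2.INTER_CUBIC))
```

```text
(no output)
```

View pics/w2c.png

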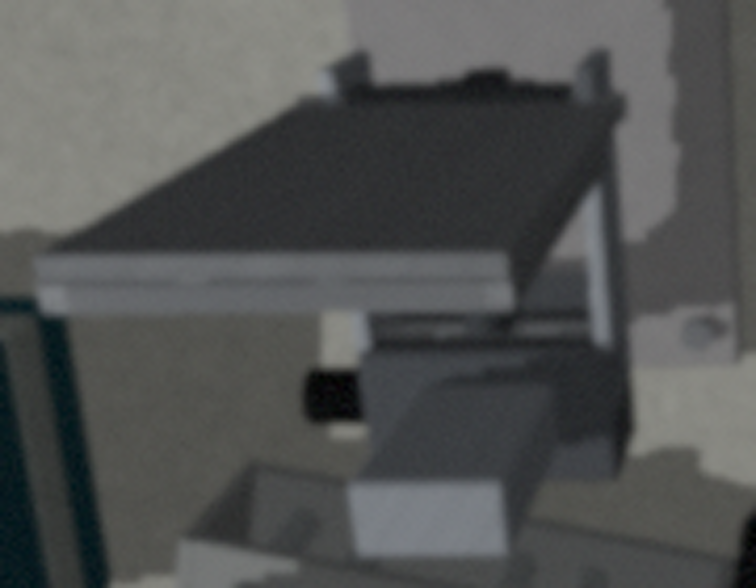

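Run:
```python
from h import *
np.set_printoptions(precision=4,suppress=True)
W=np.load('w2.npz');C=(W['K'],W['A'],W['e'])
w=lambda x,y:(115+x/4.2-.4,145+y/4.2-.4)
f=lambda a,b,z:np.linalg.norm(onz(C,a,z)-onz(C,b,z))
from scipy.optimize import brentq
for a,b in [((37,255),(508,250)),((43,313),(513,308))]:
    z=brentq(lambda z:f(w(*a),w(*b),z)-.09,.1,.35);print(z,onz(C,w(*a),z),onz(C,w(*b),z))
T=cam('top');S=cam('side')
t=lambda x,y:(310+x/6-.4,110+y/6-.4)
s=lambda x,y:(230+x/6-.4,120+y/6-.4)
# -x face bottom front corners
print(tri(T,t(195,268),C,w(508,250)),tri(T,t(358,247),C,w(37,255)))
print('plate',[onz(C,p,.01) for p in [(188,58),(285,55),(290,230)]])
print('post',onz(C,w(428,520),.165), f(w(355,557),w(508,555),.165))
```

```text
0.2258904602138308 [ 0.6444 -0.2036  0.2259] [ 0.6317 -0.1145  0.2259]
0.22898358227657334 [ 0.6548 -0.2015  0.229 ] [ 0.6421 -0.1124  0.229 ]
(array([ 0.6305, -0.1123,  0.2311]), np.float64(0.0027642584231983647)) (array([ 0.6399, -0.1965,  0.2375]), np.float64(0.0013777534399468058))
plate [array([ 0.521 , -0.2341,  0.01  ]), array([ 0.5011, -0.1097,  0.01  ]), array([ 0.7457, -0.0789,  0.01  ])]
post [ 0.7306 -0.1453  0.165 ] 0.039396075661067974
```

>>> {"name": "play_rows", "arguments": {"commands": "0 26 -20 0 0; 0 52 -50 0 0; 0 52 -80 0 0; 0 52 -106 0 0; 0 52 -106 0 0; 0 52 -106 -40 0; 0 52 -106 -80 0; 0 52 -106 -110 0; 0 52 -106 -127 0; 0 52 -106 -127 0"}}

```text
time: 3.42
ee_pos: [0.6696, -0.1529, 0.1996]
tcp_rot: [179.9, -0.4, -172.6]
wrist_force: [-0.2, 0.3, -0.8]
opening: 0.0003
```

Run:
```python
from h import *
import cv2
o=get_obs();print(o['ee_pos'],o['tcp_rot'],o['time'],o['wrist_force'])
a=camera('side')[:,:,::-1]
cv2.imwrite("pics/s1.png",cv2.resize(a[100:220,210:360],None,fx=5,fy=5,interpolation=cv2.INTER_CUBIC))
```

```text
[ 0.66960183 -0.1529172   0.19955688] [ 179.85770491   -0.36528408 -172.62888808] 3.4167 [-0.20728503  0.30978871 -0.83658385]
```

View pics/s1.png

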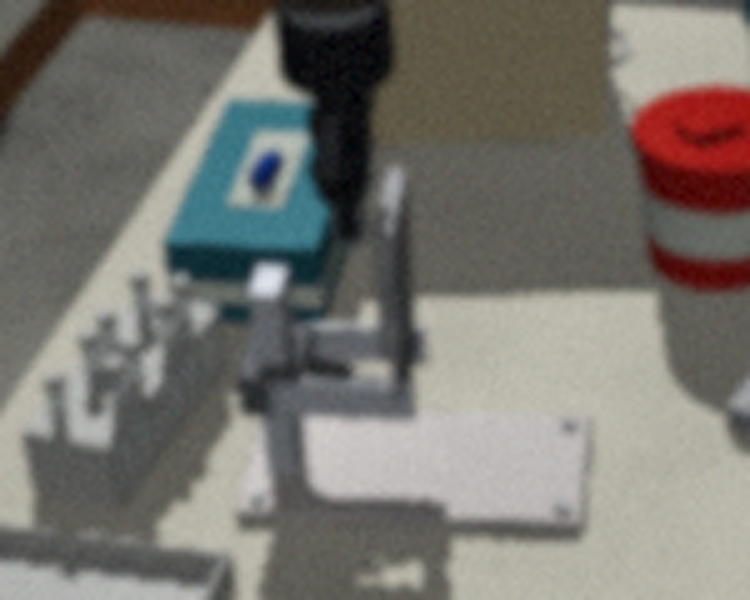

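Run:
```python
import numpy as np
for h in(.102,):
  for th in np.r_[0:1.41:.1,1.45,1.5,1.54,1.571]:
    r=.100
    x=-r*np.sin(th)+.003*np.cos(th)+.011; z=h+r*np.cos(th)+.003*np.sin(th)
    print(round(th,2),np.round([1e3*(.637+.992*x),1e3*(-.1575+.127*x),1e3*z],1))
```

```text
0.0 [ 650.9 -155.7  202. ]
0.1 [ 641.  -157.   201.8]
0.2 [ 631.1 -158.3  200.6]
0.3 [ 621.4 -159.5  198.4]
0.4 [ 612.  -160.7  195.3]
0.5 [ 603.  -161.9  191.2]
0.6 [ 594.4 -163.   186.2]
0.7 [ 586.3 -164.   180.4]
0.8 [ 578.8 -164.9  173.8]
0.9 [ 572.1 -165.8  166.5]
1.0 [ 566.  -166.6  158.6]
1.1 [ 560.9 -167.2  150. ]
1.2 [ 556.5 -167.8  141. ]
1.3 [ 553.1 -168.2  131.6]
1.4 [ 550.7 -168.6  122. ]
1.45 [ 549.8 -168.7  117. ]
1.5 [ 549.2 -168.7  112.1]
1.54 [ 548.9 -168.8  108.1]
1.57 [ 548.7 -168.8  105. ]
```

>>> {"name": "play_rows", "arguments": {"commands": "0 0 0 0 0; 0 -6 -1 0 0; 0 -10 -1 0 0"}}

```text
time: 3.72
ee_pos: [0.6628, -0.1546, 0.2067]
tcp_rot: [-179.9, 0.2, -172.6]
wrist_force: [0.2, -0.1, 0.1]
opening: -0.0003
```

>>> {"name": "play_rows", "arguments": {"commands": "0 -6 -1 -3 0; 0 -12 -1 -4 0; 0 -17 -2 -4 0; 0 -22 -2 -4 0; 0 -27 -3 -5 0; 0 -31 -4 -6 0; 0 -31 -4 -6 0; 0 -31 -4 -6 0"}}

```text
time: 4.38
ee_pos: [0.6315, -0.1583, 0.1983]
tcp_rot: [-180.0, 0.0, -172.6]
wrist_force: [4.5, 0.6, 4.5]
opening: 0.0002
```

Run:
```python
from h import *
import cv2
o=get_obs();print(o['ee_pos'],o['tcp_rot'],o['time'],o['wrist_force'])
a=camera('side')[:,:,::-1]
cv2.imwrite("pics/s2.png",cv2.resize(a[100:220,210:360],None,fx=5,fy=5,interpolation=cv2.INTER_CUBIC))
```

```text
[ 0.63148327 -0.15830739  0.19831022] [-1.79995234e+02  4.25905554e-02 -1.72588719e+02] 4.3833 [4.49881242 0.60937543 4.54508491]
```

View pics/s2.png

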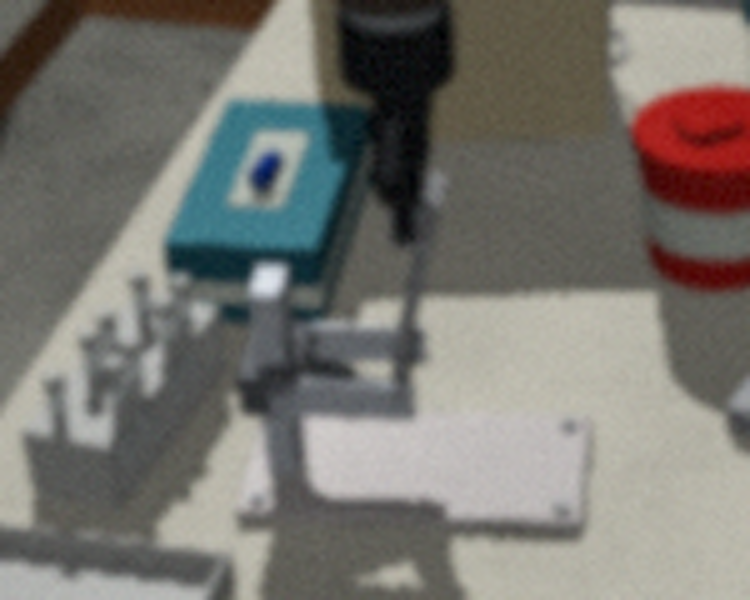

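The rest has followed the finger to about 0.2 rad, with gentle force (~6 N). I continue along the arc.

>>> {"name": "play_rows", "arguments": {"commands": "0 -5 0 -1 0; 0 -10 -1 -2 0; 0 -15 -2 -3 0; 0 -19 -2 -5 0; 0 -24 -3 -7 0; 0 -28 -4 -9 0; 0 -33 -4 -11 0; 0 -37 -5 -14 0; 0 -37 -5 -14 0"}}

```text
time: 5.18
ee_pos: [0.5947, -0.163, 0.1835]
tcp_rot: [180.0, 0.0, -172.6]
wrist_force: [7.8, 2.5, 1.7]
opening: -0.0001
```

>>> {"name": "play_rows", "arguments": {"commands": "0 -4 0 -3 0; 0 -8 -1 -6 0; 0 -12 -1 -9 0; 0 -16 -2 -12 0; 0 -19 -2 -16 0; 0 -22 -3 -20 0; 0 -25 -3 -24 0; 0 -28 -4 -28 0; 0 -28 -4 -28 0"}}

```text
time: 5.93
ee_pos: [0.566, -0.1671, 0.1557]
tcp_rot: [180.0, -0.0, -172.6]
wrist_force: [1.6, 1.8, 6.7]
opening: 0.0001
```

Run:
```python
from h import *
import cv2
o=get_obs();print(o['ee_pos'],o['tcp_rot'],o['time'],o['wrist_force'])
a=camera('side')[:,:,::-1]
cv2.imwrite("pics/s3.png",cv2.resize(a[100:220,210:360],None,fx=5,fy=5,interpolation=cv2.INTER_CUBIC))
```

```text
[ 0.56601102 -0.16707981  0.15567372] [ 1.79956134e+02 -3.46547788e-02 -1.72581381e+02] 5.9333 [1.58050952 1.79116149 6.67504329]
```

View pics/s3.png

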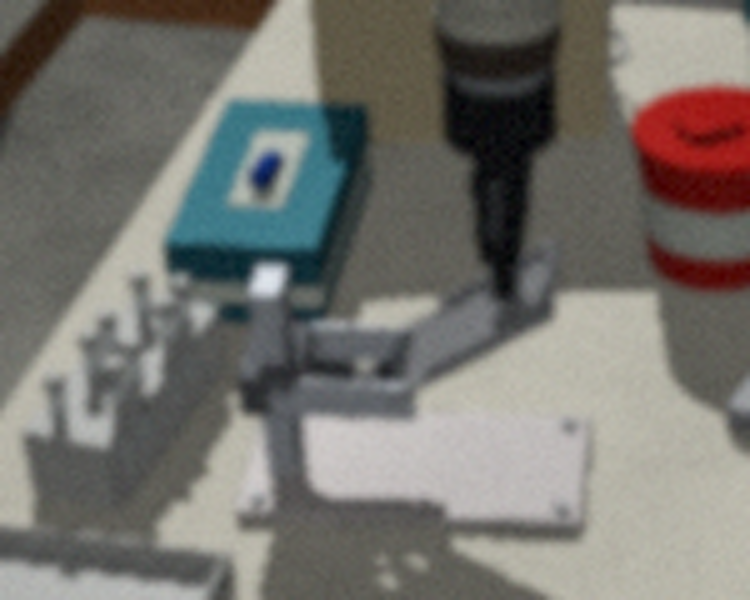

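>>> {"name": "play_rows", "arguments": {"commands": "0 -2 0 -3 0; 0 -5 0 -7 0; 0 -7 0 -11 0; 0 -9 -1 -15 0; 0 -11 -1 -19 0; 0 -13 -1 -23 0; 0 -13 -1 -26 0; 0 -14 -1 -28 0; 0 -14 -1 -28 0"}}

```text
time: 6.73
ee_pos: [0.5519, -0.1684, 0.127]
tcp_rot: [180.0, -0.1, -172.6]
wrist_force: [0.6, -1.7, 2.2]
opening: 0.0003
```

Run:
```python
from h import *
import cv2
o=get_obs();print(o['ee_pos'],o['tcp_rot'],o['time'],o['wrist_force'])
a=camera('side')[:,:,::-1]
cv2.imwrite("pics/s4.png",cv2.resize(a[100:220,210:360],None,fx=5,fy=5,interpolation=cv2.INTER_CUBIC))
```

```text
[ 0.55189617 -0.16838217  0.12704123] [ 1.79986335e+02 -9.29559236e-02 -1.72591627e+02] 6.7333 [ 0.64350643 -1.69188495  2.20532583]
```

View pics/s4.png

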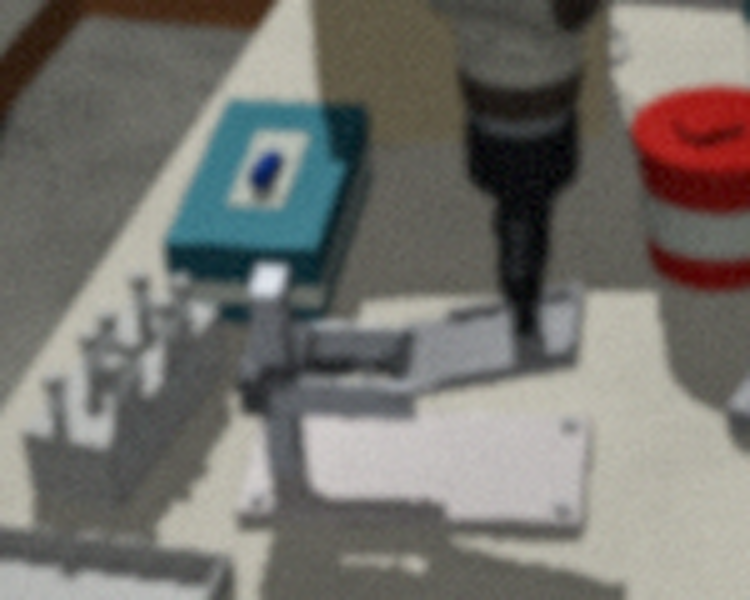

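>>> {"name": "play_rows", "arguments": {"commands": "0 -1 0 -2 0; 0 -1 0 -4 0; 0 -2 0 -6 0; 0 -2 0 -6 0"}}

```text
time: 7.12
ee_pos: [0.5502, -0.1681, 0.1212]
tcp_rot: [180.0, -0.0, -172.6]
wrist_force: [0.6, -0.2, 0.5]
opening: 0.0002
```

>>> {"name": "play_rows", "arguments": {"commands": "0 0 0 -2 0; 0 0 0 -3 0; 0 0 0 -3 0; 0 0 0 -3 0"}}

```text
time: 7.45
ee_pos: [0.5503, -0.1682, 0.1186]
tcp_rot: [180.0, -0.0, -172.6]
wrist_force: [-1.5, -0.2, -0.0]
opening: -0.0001
```

Run:
```python
from h import *
import cv2
o=get_obs();print(o['ee_pos'],o['tcp_rot'],o['time'],o['wrist_force'])
a=camera('side')[:,:,::-1]
cv2.imwrite("pics/s5.png",cv2.resize(a[100:220,210:360],None,fx=5,fy=5,interpolation=cv2.INTER_CUBIC))
```

```text
[ 0.55033295 -0.16819034  0.11862881] [ 1.79979084e+02 -2.73253971e-02 -1.72579162e+02] 7.45 [-1.49958669 -0.17142185 -0.04618247]
```

View pics/s5.png

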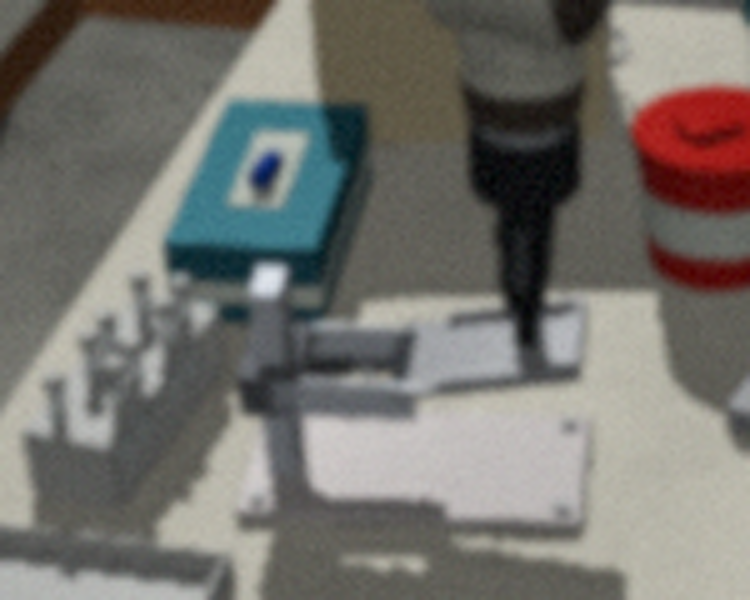

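>>> {"name": "play_rows", "arguments": {"commands": "0 0 0 -2 0; 0 0 0 -3 0; 0 0 0 -4 0; 0 0 0 -4 0; 0 0 0 -4 0"}}

```text
time: 7.92
ee_pos: [0.5505, -0.1683, 0.1147]
tcp_rot: [180.0, -0.0, -172.6]
wrist_force: [-0.5, -0.2, -0.3]
opening: 0.0007
```

Run:
```python
from h import *
import cv2
o=get_obs();print(o['ee_pos'],o['tcp_rot'],o['time'],o['wrist_force'])
a=camera('side')[:,:,::-1]
cv2.imwrite("pics/s6.png",cv2.resize(a[100:220,210:360],None,fx=5,fy=5,interpolation=cv2.INTER_CUBIC))
```

```text
[ 0.5504593  -0.16830409  0.11473586] [ 1.79994287e+02 -9.45655707e-03 -1.72584539e+02] 7.9167 [-0.45824211 -0.24220429 -0.27988748]
```

View pics/s6.png

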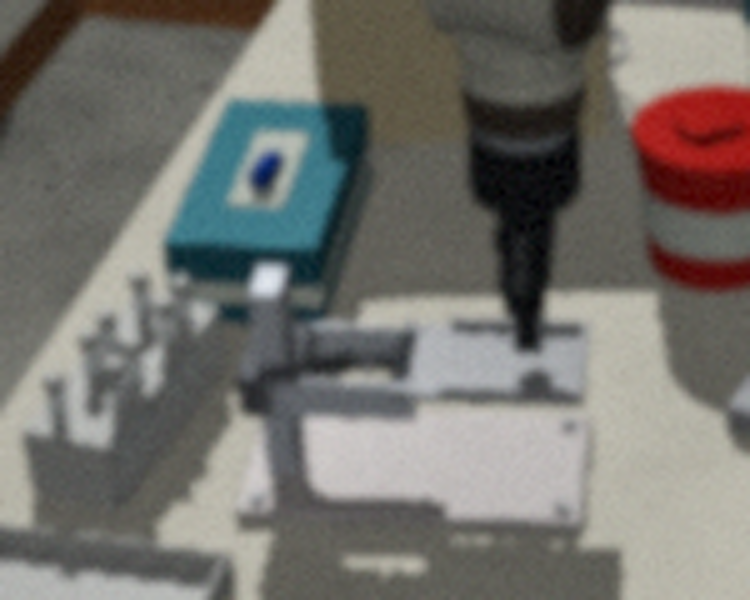

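Run:
```python
from h import *
np.set_printoptions(precision=4,suppress=True)
T=cam('top')
c=lambda x,y:(170+x/6-.4,150+y/6-.4)
j=onz(T,c(293,380),.06)
for n,p,z in[('orange',c(98,466),.06),('bottle',c(521,373),.125),('cup',c(457,143),.075)]:
    q=onz(T,p,z);print(n,q,(q-j)[:2],np.linalg.norm((q-j)[:2]))
```

```text
orange [0.4083 0.4246 0.06  ] [-0.0486  0.1127] 0.12270831627449959
bottle [0.4571 0.1719 0.125 ] [ 0.0002 -0.14  ] 0.14002226133440232
cup [0.5923 0.2148 0.075 ] [ 0.1354 -0.0971] 0.16660191802184868
```

>>> {"name": "play_rows", "arguments": {"commands": "0 0 0 30 0; 0 0 0 70 0; 0 -30 0 110 0; 0 -60 20 140 0; 0 -80 50 160 0; 0 -80 80 160 0; 0 -80 90 160 0; 0 -80 90 160 0; 0 -80 90 160 0"}}

```text
time: 8.72
ee_pos: [0.4707, -0.0781, 0.2748]
tcp_rot: [-180.0, 0.0, -172.5]
wrist_force: [-0.1, 0.6, -0.1]
opening: -0.0001
```

Run:
```python
from h import *
import cv2
np.set_printoptions(precision=4,suppress=True)
o=get_obs();print(o['ee_pos'],o['tcp_rot'],o['time'],o['wrist_force'])
cv2.imwrite("pics/w3.png",camera('wrist')[:,:,::-1])
C=cam('wrist',o);np.savez('w3.npz',K=C[0],A=C[1],e=C[2])
```

```text
[ 0.4707 -0.0781  0.2748] [-179.9776    0.0186 -172.4891] 8.7167 [-0.0506  0.6438 -0.1211]
```

View pics/w3.png

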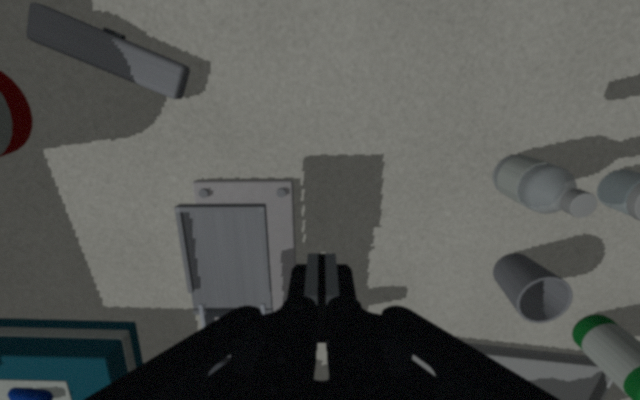

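Run:
```python
import cv2
a=cv2.imread("pics/w3.png")
cv2.imwrite("pics/w3c.png",cv2.resize(a[170:330,165:305],None,fx=3.75,fy=3.75,interpolation=cv2.INTER_CUBIC))
```

```text
(no output)
```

View pics/w3c.png

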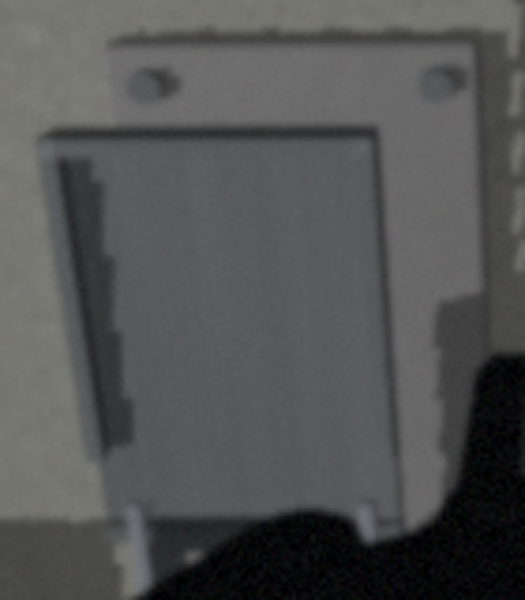

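Run:
```python
from h import *
import cv2
from scipy.optimize import brentq
np.set_printoptions(precision=4,suppress=True)
W=np.load('w3.npz');C=(W['K'],W['A'],W['e'])
w=lambda x,y:(165+x/3.75-.4,170+y/3.75-.4)
f=lambda a,b,z:np.linalg.norm(onz(C,a,z)-onz(C,b,z))
a,b=w(38,137),w(378,133)
for d in(-.0015,0,.0015):
  z=brentq(lambda z:f(a,b,z)-.09-d,.05,.2);print(z,onz(C,a,z),onz(C,b,z))
for z in(.105,.111):print(onz(C,a,z),onz(C,b,z),'hinge end',onz(C,w(110,520),z-.006),onz(C,w(400,520),z-.006))
im=camera('top')[:,:,::-1];cv2.imwrite('pics/t2.png',cv2.resize(im[110:210,310:400],None,fx=6,fy=6,interpolation=cv2.INTER_CUBIC))
im=camera('side')[:,:,::-1];cv2.imwrite('pics/s7.png',cv2.resize(im[120:220,230:340],None,fx=6,fy=6,interpolation=cv2.INTER_CUBIC))
```

```text
0.11516632201666024 [ 0.5132 -0.2163  0.1152] [ 0.5005 -0.1287  0.1152]
0.11004639696793136 [ 0.5153 -0.2184  0.11  ] [ 0.5024 -0.1294  0.11  ]
0.1049264719192025 [ 0.5174 -0.2206  0.1049] [ 0.5043 -0.13    0.1049]
[ 0.5174 -0.2205  0.105 ] [ 0.5042 -0.13    0.105 ] hinge end [ 0.6431 -0.2027  0.099 ] [ 0.6314 -0.1145  0.099 ]
[ 0.5149 -0.218   0.111 ] [ 0.502  -0.1292  0.111 ] hinge end [ 0.6383 -0.2006  0.105 ] [ 0.6268 -0.114   0.105 ]
```

View pics/t2.png

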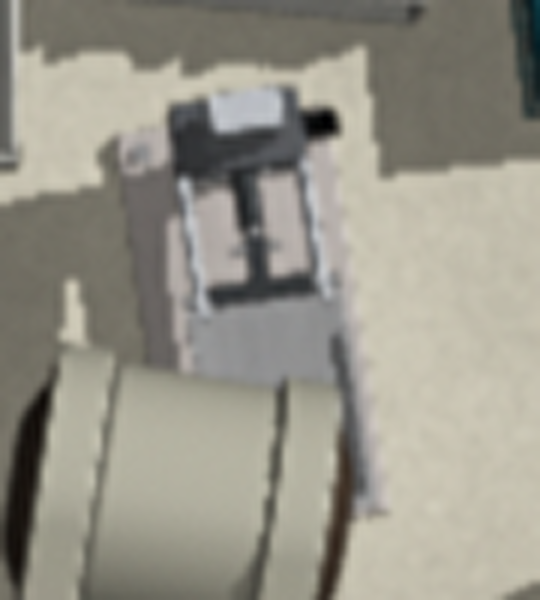

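View pics/s7.png

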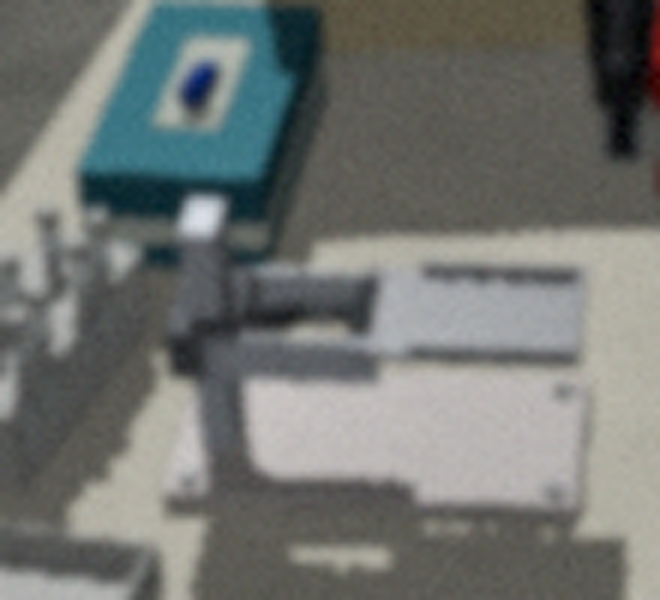

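Run:
```python
from h import *
np.set_printoptions(precision=4,suppress=True)
W=np.load('w3.npz');C=(W['K'],W['A'],W['e']);S=cam('side')
w=lambda x,y:(165+x/3.75-.4,170+y/3.75-.4)
s=lambda x,y:(230+x/6-.4,120+y/6-.4)
print(tri(C,w(38,137),S,s(585,267)),tri(C,w(378,133),S,s(580,348)))
```

```text
(array([ 0.5174, -0.219 ,  0.1098]), np.float64(0.0037226864109796737)) (array([ 0.5025, -0.1289,  0.1155]), np.float64(0.003981690144105689))
```

The rest stays level by itself, with its rim top at ~0.112 m. Next I open the gripper and go to above the jar.

>>> {"name": "play_rows", "arguments": {"commands": "1 -14 389 0 0; 1 -14 389 0 0; 1 -14 389 0 0; 1 -14 389 0 0; 1 -14 389 0 0; 1 -14 389 0 0; 1 -14 389 0 0; 1 -14 389 0 0; 1 -14 389 0 0; 1 -14 389 0 0"}}

```text
time: 9.7
ee_pos: [0.4564, 0.3145, 0.273]
tcp_rot: [-180.0, -0.1, -172.5]
wrist_force: [1.0, -0.3, -0.2]
opening: 0.0855
```

>>> {"name": "play_rows", "arguments": {"commands": "1 0 0 -30 0; 1 0 0 -70 0; 1 0 0 -110 0; 1 0 0 -130 0; 1 0 0 -130 0; 1 0 0 -130 0"}}

```text
time: 10.2
ee_pos: [0.4565, 0.3097, 0.1441]
tcp_rot: [-179.9, -0.1, -172.6]
wrist_force: [0.5, -0.2, 0.6]
opening: 0.0854
```

Run:
```python
from h import *
import cv2
np.set_printoptions(precision=4,suppress=True)
o=get_obs();print(o['ee_pos'],o['tcp_rot'],o['time'],o['wrist_force'])
cv2.imwrite("pics/w4.png",camera('wrist')[:,:,::-1])
C=cam('wrist',o);np.savez('w4.npz',K=C[0],A=C[1],e=C[2])
print(proj(C,[.457,.3115,.06]),proj(C,[.457,.3115,.0]))
```

```text
[0.4565 0.3097 0.1441] [-179.9276   -0.129  -172.6465] 10.2 [ 0.4622 -0.1524  0.6447]
[323.2877 211.0537] [322.9604 188.1176]
```

View pics/w4.png

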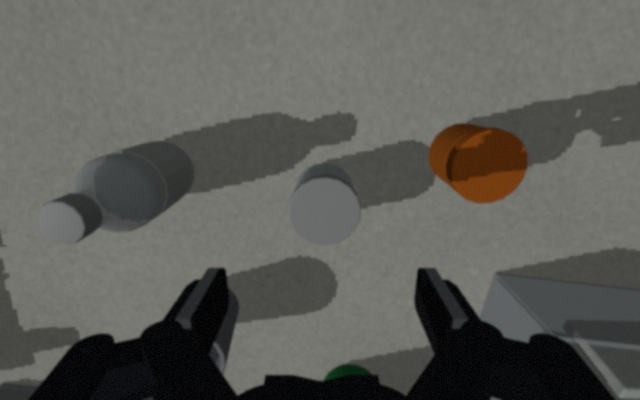

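Run:
```python
from h import *
import cv2
np.set_printoptions(precision=4,suppress=True)
W=np.load('w4.npz');C=(W['K'],W['A'],W['e'])
a=cv2.imread('pics/w4.png').astype(int)
m=((a.min(2)>125)&(a.max(2)-a.min(2)<20)).astype('uint8')
m[:165]=0;m[250:]=0;m[:,:280]=0;m[:,370:]=0
n,l,st,ce=cv2.connectedComponentsWithStats(m);i=1+st[1:,4].argmax();print(st[i],ce[i],onz(C,ce[i],.06),onz(C,(325.5,210),.06))
```

```text
Traceback (most recent call last):
ValueError: attempt to get argmax of an empty sequence
```

>>> {"name": "play_rows", "arguments": {"commands": "1 0 3 -20 0; 1 0 3 -45 0; 1 0 3 -70 0; 1 0 3 -95 0; 1 0 3 -115 0; 1 0 3 -127 0; 1 0 3 -133 0; 1 0 3 -133 0; 1 0 3 -133 0"}}

```text
time: 11.0
ee_pos: [0.4574, 0.3141, 0.0134]
tcp_rot: [180.0, 0.1, -172.6]
wrist_force: [0.7, 0.0, -0.4]
opening: 0.0855
```

Run:
```python
from h import *
import cv2
o=get_obs();print(o['ee_pos'],o['tcp_rot'],o['time'],o['wrist_force'])
cv2.imwrite("pics/w5.png",camera('wrist')[:,:,::-1])
```

```text
[0.45737313 0.31411724 0.01344505] [ 1.79952314e+02  9.50410922e-02 -1.72595168e+02] 11.0 [ 0.72965471  0.02243153 -0.37447477]
```

View pics/w5.png

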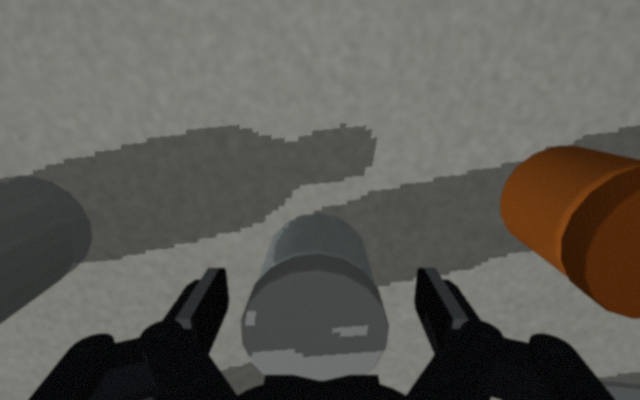

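>>> {"name": "play_rows", "arguments": {"commands": "0.55 0 -1 0 0; 0.5 0 -1 0 0; 0.5 0 -1 0 0; 0.5 0 -1 0 0; 0.5 0 -1 0 0; 0.5 0 -1 0 0; 0.5 0 -1 0 0; 0.5 0 -1 0 0", "force": 30}}

```text
time: 11.72
ee_pos: [0.457, 0.3129, 0.0129]
tcp_rot: [180.0, 0.1, -172.6]
wrist_force: [0.4, -2.1, 5.4]
opening: 0.0526
```

Run:
```python
from h import *
import cv2
o=get_obs();print(o['ee_pos'],o['tcp_rot'],o['time'],o['wrist_force'],o['opening'])
cv2.imwrite("pics/w6.png",camera('wrist')[:,:,::-1])
```

```text
[0.45700591 0.312907   0.01289903] [ 1.79968893e+02  8.37851554e-02 -1.72587743e+02] 11.7167 [ 0.37418875 -2.13460328  5.38874861] 0.05255057423873554
```

View pics/w6.png

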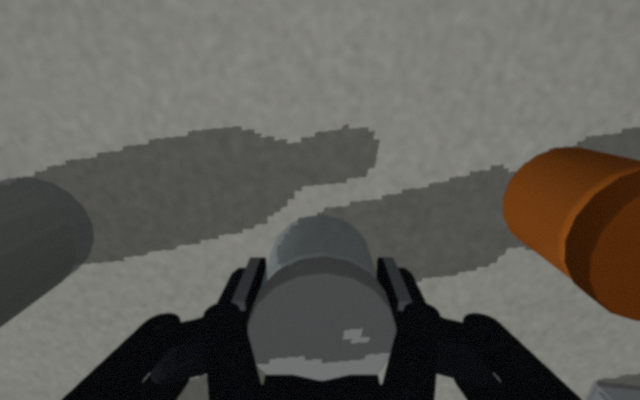

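>>> {"name": "play_rows", "arguments": {"commands": "0.5 0 0 10 0; 0.5 0 0 30 0; 0.5 0 0 60 0; 0.5 0 0 95 0; 0.5 0 0 130 0; 0.5 0 0 165 0; 0.5 0 0 200 0; 0.5 0 0 200 0; 0.5 0 0 200 0"}}

```text
time: 12.52
ee_pos: [0.4571, 0.3132, 0.2145]
tcp_rot: [179.9, 0.2, -172.6]
wrist_force: [-1.2, -0.3, -1.7]
opening: 0.0523
```

Run:
```python
from h import *
import cv2
o=get_obs();print(o['ee_pos'],o['tcp_rot'],o['time'],o['wrist_force'],o['opening'])
cv2.imwrite("pics/w7.png",camera('wrist')[:,:,::-1])
cv2.imwrite("pics/s8.png",cv2.resize(camera('side')[200:360,230:390,::-1],None,fx=3.5,fy=3.5))
```

```text
[0.45714743 0.31317972 0.21447973] [ 179.8907884     0.20658958 -172.58191075] 12.5167 [-1.16219108 -0.2744088  -1.72680193] 0.05229422996716003
```

View pics/w7.png

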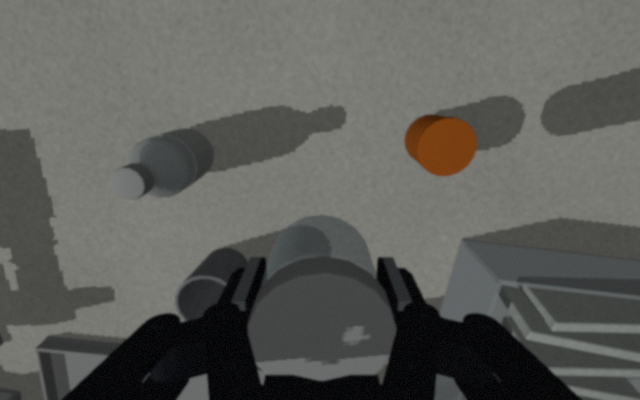

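View pics/s8.png

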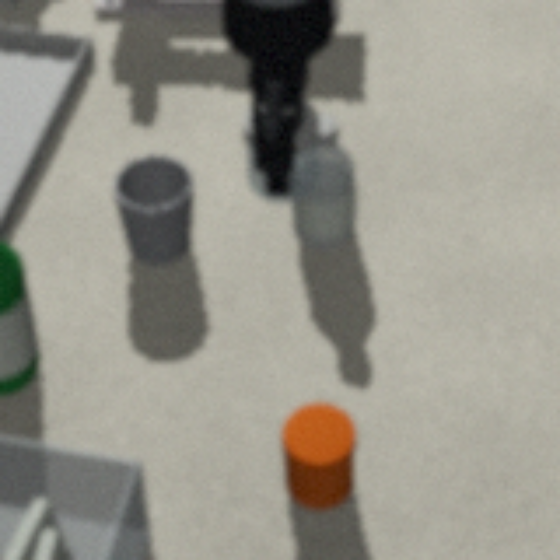

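The jar is held (opening 52 mm, lift load ≈1.7 N). I carry it over the bottle to above the tray.

>>> {"name": "play_rows", "arguments": {"commands": "0.5 5 -20 0 0; 0.5 14 -60 10 0; 0.5 23 -100 20 0; 0.5 32 -140 20 0; 0.5 41 -180 20 0; 0.5 50 -220 20 0; 0.5 60 -260 20 0; 0.5 69 -300 20 0; 0.5 78 -335 20 0; 0.5 78 -335 20 0"}}

```text
time: 13.45
ee_pos: [0.5346, -0.0276, 0.2296]
tcp_rot: [-179.9, -0.2, -172.9]
wrist_force: [0.6, 0.0, -1.5]
opening: 0.0525
```

>>> {"name": "play_rows", "arguments": {"commands": "0.5 6 -25 0 0; 0.5 15 -60 0 0; 0.5 23 -95 -10 0; 0.5 30 -125 -25 0; 0.5 34 -142 -40 0; 0.5 34 -144 -60 0; 0.5 34 -144 -75 0; 0.5 34 -144 -85 0; 0.5 34 -144 -85 0; 0.5 34 -144 -85 0"}}

```text
time: 14.28
ee_pos: [0.568, -0.1658, 0.1462]
tcp_rot: [180.0, -0.1, -172.6]
wrist_force: [-0.4, 0.3, -0.7]
opening: 0.0528
```

Run:
```python
from h import *
import cv2
o=get_obs();print(o['ee_pos'],o['tcp_rot'],o['time'],o['wrist_force'],o['opening'])
cv2.imwrite("pics/w8.png",camera('wrist')[:,:,::-1])
C=cam('wrist',o);np.savez('w8.npz',K=C[0],A=C[1],e=C[2])
cv2.imwrite("pics/s9.png",cv2.resize(camera('side')[100:220,210:360,::-1],None,fx=5,fy=5,interpolation=cv2.INTER_CUBIC))
```

```text
[ 0.56798355 -0.16578365  0.14616608] [ 1.79955913e+02 -9.59112282e-02 -1.72556163e+02] 14.2833 [-0.3930271   0.33328815 -0.71454686] 0.05279192754390904
```

View pics/w8.png

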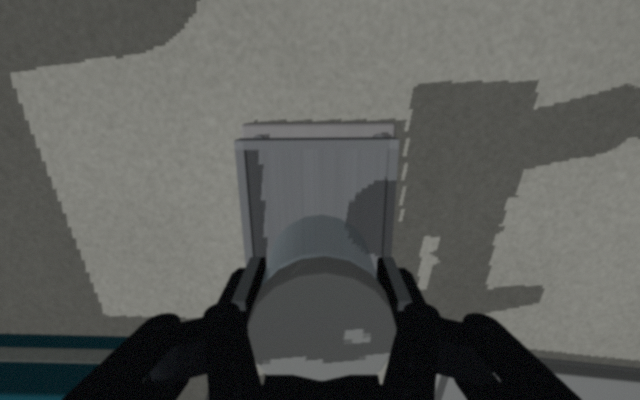

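View pics/s9.png

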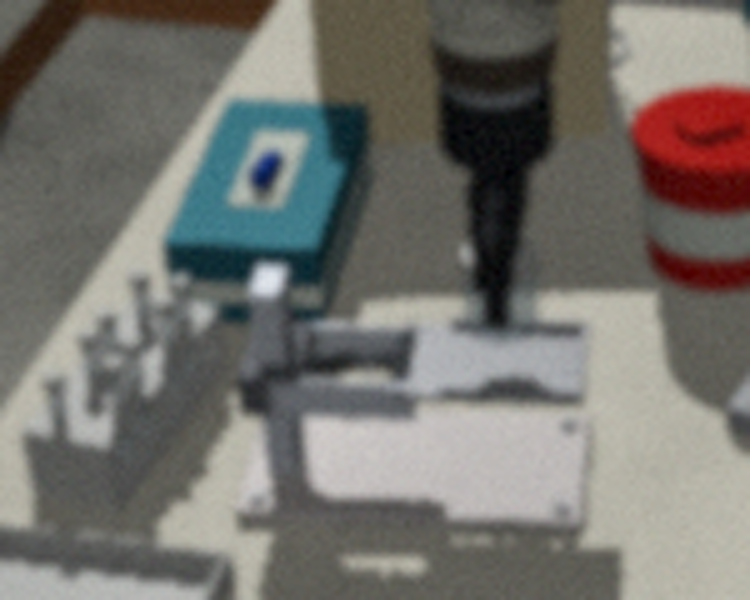

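Run:
```python
from h import *
import cv2
from scipy.optimize import brentq
W=np.load('w8.npz');C=(W['K'],W['A'],W['e'])
im=cv2.imread('pics/w8.png');cv2.imwrite('pics/w8c.png',cv2.resize(im[115:225,225:415],None,fx=4,fy=4,interpolation=cv2.INTER_CUBIC))
f=lambda a,b,z:np.linalg.norm(onz(C,a,z)-onz(C,b,z))
for a,b in[((236,140),(398.5,140)),((235.5,140),(399,140))]:
  z=brentq(lambda z:f(a,b,z)-.09,.05,.2);print(z,onz(C,a,z),onz(C,b,z))
```

```text
0.1052366927257424 [ 0.51736244 -0.21967764  0.10523669] [ 0.50563985 -0.13044434  0.10523669]
0.10635921278424781 [ 0.51720278 -0.21968617  0.10635921] [ 0.50548019 -0.13045288  0.10635921]
```

View pics/w8c.png

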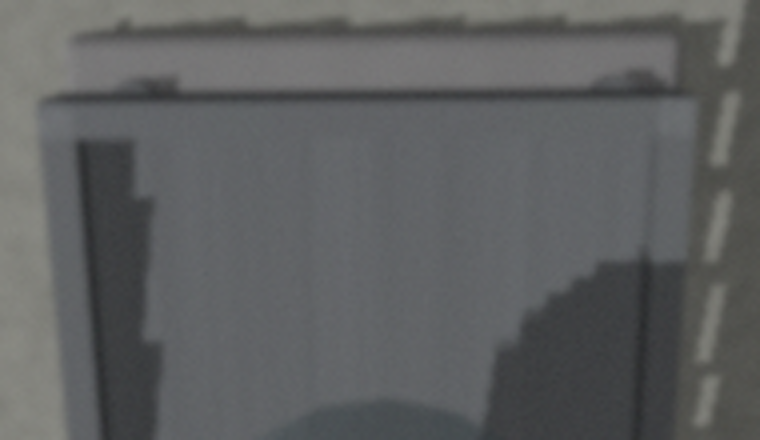

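>>> {"name": "play_rows", "arguments": {"commands": "0.5 1 -1 -4 0; 0.5 2 -2 -8 0; 0.5 2 -2 -12 0; 0.5 2 -2 -15 0; 0.5 2 -2 -18 0; 0.5 2 -2 -20 0; 0.5 2 -2 -22 0; 0.5 2 -2 -22 0; 0.5 2 -2 -22 0"}}

```text
time: 15.13
ee_pos: [0.5705, -0.1683, 0.1248]
tcp_rot: [180.0, -0.0, -172.6]
wrist_force: [-0.3, -0.4, -0.8]
opening: 0.0527
```

>>> {"name": "play_rows", "arguments": {"commands": "0.5 0 0 -1 0; 0.5 0 0 -2 0; 0.5 0 0 -3 0; 0.5 0 0 -3 0; 0.5 0 0 -3 0"}}

```text
time: 15.55
ee_pos: [0.5705, -0.1683, 0.1218]
tcp_rot: [-180.0, -0.0, -172.6]
wrist_force: [-0.2, 0.6, -0.8]
opening: 0.0528
```

>>> {"name": "play_rows", "arguments": {"commands": "0.5 0 0 -1 0; 0.5 0 0 -2 0; 0.5 0 0 -2 0; 0.5 0 0 -2 0"}}

```text
time: 15.88
ee_pos: [0.5705, -0.1683, 0.1197]
tcp_rot: [180.0, -0.0, -172.6]
wrist_force: [0.1, 0.4, -1.2]
opening: 0.0527
```

>>> {"name": "play_rows", "arguments": {"commands": "0.5 0 0 -1 0; 0.5 0 0 -1.5 0; 0.5 0 0 -1.5 0; 0.5 0 0 -1.5 0"}}

```text
time: 16.22
ee_pos: [0.5705, -0.1683, 0.1183]
tcp_rot: [180.0, -0.0, -172.6]
wrist_force: [0.6, 0.7, -1.4]
opening: 0.0527
```

Run:
```python
from h import *
import cv2
o=get_obs();print(o['ee_pos'],o['time'],o['wrist_force'],o['torque'],o['opening'])
cv2.imwrite("pics/s10.png",cv2.resize(camera('side')[130:210,270:350,::-1],None,fx=7,fy=7,interpolation=cv2.INTER_CUBIC))
```

```text
[ 0.57048363 -0.16831309  0.11834002] 16.2167 [ 0.64031298  0.692965   -1.41112052] [-0.03059241 -0.02512964  0.02893688] 0.05266054760446341
```

View pics/s10.png

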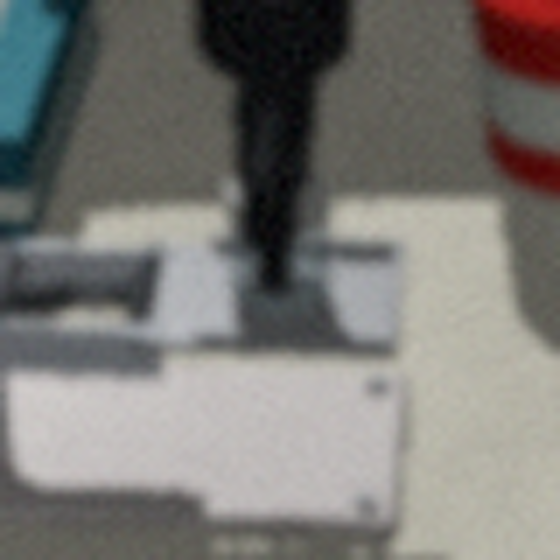

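Not touching yet; I go on in 1 mm steps.

>>> {"name": "play_rows", "arguments": {"commands": "0.5 0 0 -0.5 0; 0.5 0 0 -1 0; 0.5 0 0 -1 0; 0.5 0 0 -1 0"}}

```text
time: 16.6
ee_pos: [0.5704, -0.1683, 0.1173]
tcp_rot: [180.0, -0.0, -172.6]
wrist_force: [-0.4, -0.3, -1.0]
opening: 0.0526
```

>>> {"name": "play_rows", "arguments": {"commands": "0.5 0 0 -0.5 0; 0.5 0 0 -1 0; 0.5 0 0 -1 0; 0.5 0 0 -1 0"}}

```text
time: 16.93
ee_pos: [0.5705, -0.1683, 0.1163]
tcp_rot: [180.0, -0.0, -172.6]
wrist_force: [0.4, 0.3, -0.9]
opening: 0.0528
```

>>> {"name": "play_rows", "arguments": {"commands": "0.5 0 0 -0.5 0; 0.5 0 0 -1 0; 0.5 0 0 -1 0; 0.5 0 0 -1 0"}}

```text
time: 17.27
ee_pos: [0.5706, -0.1684, 0.1155]
tcp_rot: [-180.0, 0.0, -172.6]
wrist_force: [0.4, -0.2, 0.7]
opening: 0.0529
```

>>> {"name": "play_rows", "arguments": {"commands": "0.5 0 0 0 0; 0.5 0 0 0 0; 0.5 0 0 0 0"}}

```text
time: 17.52
ee_pos: [0.5706, -0.1684, 0.1156]
tcp_rot: [-180.0, 0.0, -172.6]
wrist_force: [-0.2, 0.0, 1.0]
opening: 0.0527
```

>>> {"name": "play_rows", "arguments": {"commands": "0.5 0 0 -0.3 0; 0.5 0 0 -0.3 0; 0.5 0 0 -0.3 0"}}

```text
time: 17.77
ee_pos: [0.5706, -0.1684, 0.1154]
tcp_rot: [-180.0, 0.0, -172.6]
wrist_force: [-1.6, 0.6, 4.4]
opening: 0.0528
```

Run:
```python
from h import *
import cv2
o=get_obs();print(o['ee_pos'],o['time'],o['wrist_force'],o['torque'],o['opening'])
cv2.imwrite("pics/w9.png",camera('wrist')[:,:,::-1])
cv2.imwrite("pics/s11.png",cv2.resize(camera('side')[130:210,270:350,::-1],None,fx=7,fy=7,interpolation=cv2.INTER_CUBIC))
print(get_obs()['wrist_force'])
```

```text
[ 0.57064488 -0.16837793  0.11544427] 17.7667 [-1.62857186  0.55900335  4.36121587] [ 0.07457608  0.09503008 -0.00746887] 0.05277211538776539
[-0.50714932 -0.26200454  3.64323043]
```

View pics/w9.png

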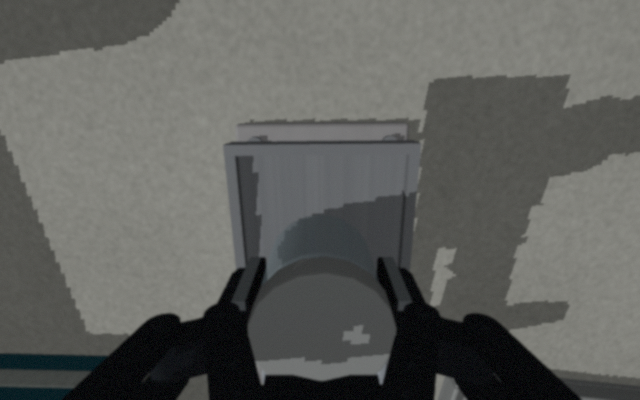

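View pics/s11.png

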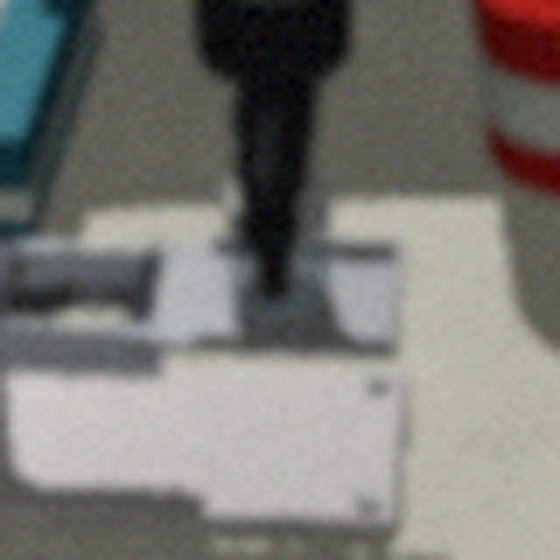

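Contact with the tray face at ~4 N, jar centred between the rims. I release slowly.

>>> {"name": "play_rows", "arguments": {"commands": "0.6 0 0 0 0; 0.62 0 0 0 0; 0.64 0 0 0 0; 0.66 0 0 0 0; 0.7 0 0 0 0; 0.75 0 0 0 0; 0.8 0 0 0 0; 0.85 0 0 0 0; 0.85 0 0 0 0; 0.85 0 0 0 0", "force": 20}}

```text
time: 18.7
ee_pos: [0.5705, -0.1683, 0.115]
tcp_rot: [180.0, -0.0, -172.6]
wrist_force: [0.2, 0.3, 1.4]
opening: 0.0727
```

Run:
```python
from h import *
import cv2
o=get_obs();print(o['ee_pos'],o['time'],o['wrist_force'],o['opening'])
cv2.imwrite("pics/w10.png",camera('wrist')[:,:,::-1])
```

```text
[ 0.57047428 -0.16830494  0.11502658] 18.7 [0.2183374  0.33300912 1.39868233] 0.07267040558486433
```

View pics/w10.png

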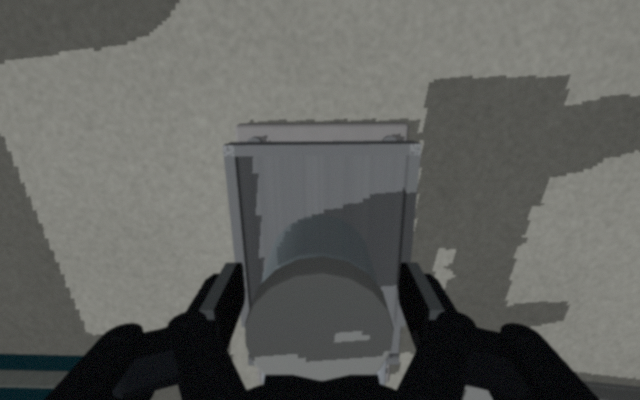

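>>> {"name": "play_rows", "arguments": {"commands": "0.85 0 0 4 0; 0.85 0 0 12 0; 0.85 0 0 25 0; 0.85 0 0 45 0; 0.85 0 0 75 0; 0.85 0 0 110 0; 0.85 0 0 140 0; 0.85 -30 20 160 0; 0.85 -60 50 160 0; 0.85 -90 80 160 0"}}

```text
time: 19.58
ee_pos: [0.4812, -0.0892, 0.2773]
tcp_rot: [-180.0, 0.2, -172.7]
wrist_force: [-0.2, 1.6, 0.6]
opening: 0.0724
```

>>> {"name": "play_rows", "arguments": {"commands": "0.85 -20 40 20 0; 0.85 -50 80 40 0; 0.85 -80 120 40 0; 0.85 -100 150 40 0; 0.85 -100 150 40 0; 0.85 -100 150 40 0; 0.85 -100 150 40 0; 0.85 -100 150 40 0"}}

```text
time: 20.25
ee_pos: [0.3819, 0.0604, 0.3159]
tcp_rot: [-180.0, 0.1, -172.6]
wrist_force: [0.2, 0.6, 0.1]
opening: 0.0726
```

Run:
```python
from h import *
import cv2
o=get_obs();print(o['ee_pos'],o['time'],o['wrist_force'],o['opening'])
cv2.imwrite("pics/s12.png",camera('side')[:,:,::-1])
a=camera('side')[:,:,::-1];cv2.imwrite("pics/s12c.png",cv2.resize(a[120:220,230:340],None,fx=6,fy=6,interpolation=cv2.INTER_CUBIC))
cv2.imwrite("pics/t12.png",camera('top')[:,:,::-1])
```

```text
[0.38186291 0.0603617  0.31585404] 20.25 [0.20773339 0.59027031 0.05072864] 0.07264486402492523
```

View pics/s12.png

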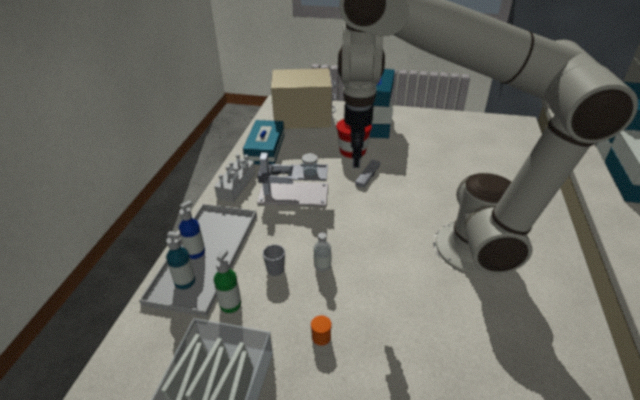

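View pics/s12c.png

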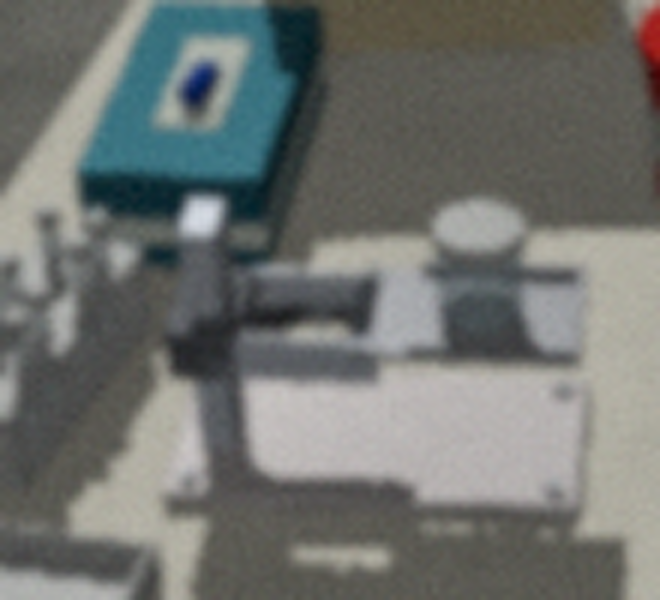

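View pics/t12.png

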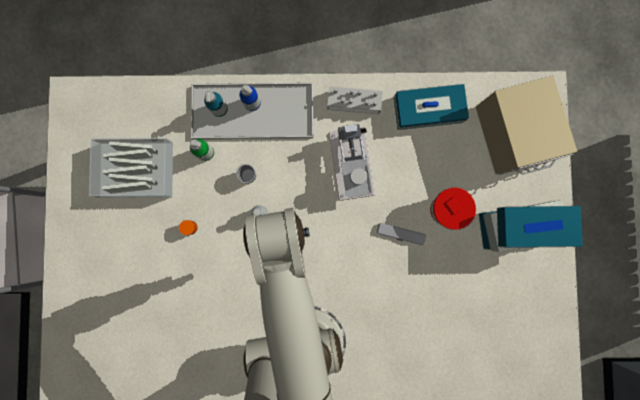

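The jar stands upright on the level tray, inside the rim. The lid is at side view (310,158) and top view (358,177), and the bystanders are where they were. I hand the job in.

Run:
```python
from workcell import *
print(job_done())
```

```text
the job is handed in; nothing more can be done
None
```

The rest is folded down and level, and the squat glass jar stands upright on it inside the rim, released. I handed the job in at about 20 s of the 72 s allowed.

- **Folding:** I pushed the tray face along its arc with the shut fingers. Readings between moves were at most about 8 N. The force fell to zero near dead centre, and the rest then snapped to level clear of the finger, so I never pressed it on its stop.
- **Placing:** I picked the clear jar with the white lid, not the orange one, carried it over and lowered it in 1 mm steps. Contact came with the tool at about 0.1155 m and peaked at about 4.4 N. I then opened slowly and withdrew straight up.
- **Last checks:** The side and top pictures show the rest level, the jar upright inside the rim and the gripper well clear. The other items appear unmoved; in the last top view the arm partly covers the tall bottle, but the side view shows it in place.
- **Disagreement:** My camera estimates of the rim height ranged from 0.105 to 0.115 m, so I took the final height by touch.

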